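# Hang the rinse basket to drip, then hold up the glass dish with the tongs

## Task

Unload the rinsed things: first hang the wire basket by its handle on the twin drip hook and let go of it, hanging freely. Then take the spring tongs, close their jaws on the small octagonal glass dish (not on the screw jar) and lift it upright, its foot at least 10 cm above the worktop. Finish while still holding the tongs closed with the dish held still in their jaws; never touch the dish with the gripper itself, and leave the screw jar, the bur stand and the small dark bottle as they stand.

Things in the scene. Friction and masses are not known exactly. Their poses are not given: they have to be found in the camera images.
- basket: Loose steel wire basket, 70 mm along x, 120 mm along y, sides 45 mm high, 0.14 kg. Origin: centre of its underside, z up. Rigid bail handle (does not fold): uprights at y = -58 and +58 mm, and between them a straight round bar, 10 mm thick, along y, its middle line 115 mm up. Below the bar an open window 105 mm wide and 60 mm high.
- basket_handle (a point): Middle of the basket's handle bar, on its middle line. Can be gripped here from above, across the bar (closing along the basket's x).
- drip_stand: Fixed steel stand with a twin hook. Origin on the worktop below the hook's dip; x points from the prongs' open end to the posts, z up. Two 7 mm prongs at y = -32 and +32 mm, open between them (fingers fit). Two 10 mm posts at x = 85, tops 177 mm high. Base plate 8 mm thick, x = -16 to 110, y = -50 to 50 mm. Each prong: see point hook_dip.
- hook_dip (a point): Midway between the prongs in their dip (flat, 24 mm long), level with their upper face, 169 mm up. The prongs turn up to tips at x = -24 mm, 186 mm high, and rise gently to the posts behind. Bring the basket along the stand's +x, bar over the tips and parallel to the stand's y, prongs through the handle window; lower it: the bar's middle line ends 5 mm above this point.
- tongs: Loose steel spring tongs lying on edge, 193 mm long, 20 mm high, 0.09 kg. Origin: underside, middle line, at the grip sleeves; x toward the jaws, z up, closing along y. Rear end x = -92, arm pivots x = -80, jaws x = 70 to 101 mm. Both arms close equally. The jaws are shallow V plates, 31 mm long, 20 mm high; inner gap at rest about 62 mm.
- tongs_grip (a point): Midway between the ribbed dark rubber grip sleeves (x = -20 to 20 mm, one on each arm), 10 mm above the tongs' underside. Grip both from outside, fingertips close to the worktop. Width over the sleeves at rest 48 mm. The arms are sprung open: 6 N per sleeve to start, 8 N at 43 mm width, 12.5 N at 32 mm. At 42 to 43 mm the tongs can be lifted and carried with the jaws still 50 mm apart.
- tongs_jaws (a point): Midway between the jaws, 85 mm ahead of tongs_grip, 10 mm above the tongs' underside; the dish's middle should be here when they close. The jaws meet the 33 mm dish at a sleeve width of about 32 mm; a grip of 30 N then presses the dish with about 9 N.
- tong_arm_l (a joint): Closing angle of the left arm (rad): 0 at rest, open; 0.03 at a sleeve width of 43 mm; about 0.10 with the jaws on the dish; 0.15 at most.
- dish: Loose octagonal dish of plain thick glass, open at the top, waisted, 33 mm across, 25 mm high, 0.03 kg, standing on the worktop. Origin: centre of its underside, z up.
- jar: Loose small white screw jar with a teal lid, 34 mm across and 47 mm high, standing in the same part of the worktop as the dish (the two may have changed places). Leave it. Origin: centre of its underside.
- bur_stand: Loose low teal block with six upright burs, 24 x 60 mm, 38 mm high. Leave it. Origin: centre of its underside.
- primer: Loose small dark bottle with a yellow cap, 23 mm across and 52 mm high. Leave it. Origin: centre of its underside.

How it is judged:
By the outcome, as a careful person would: the job done as asked, in the order asked, and still so for the second after the job is handed in, while the arm keeps its last pose, push and grip.
It also fails if it takes over 64 s, if anything falls off the work surface, if the arm or the gripper's body presses on something with over 40 N, if the wrist force passes 120 N, or if a joint passes its speed limit or range.

## Robot

A 6-joint arm with a two-finger parallel gripper is mounted at the origin on a cart in front of the work surface, level with it; the furniture and walls round the work are solid. World frame = base frame: x ahead of the robot, y to its left, z up, the work surface at z = 0. Lengths are in mm, angles in rad, forces in N, time in s.
With the tool pointing down it reaches from about 350 to 775 mm from the base axis. Payload 7.3 kg.
Tool frame: the origin (TCP) lies midway between the tips of the shut fingers; the grasp point (between the pads) lies 19 mm behind it; z points along the fingers, y is the line along which they close (so a half turn about z gives the same grasp; the last joint's range is limited). The gripper opens to 92 mm and grips with 3 to 60 N. Pads are 19 mm wide; open, the fingers measure 130 mm over their backs; the gripper's body (75 mm by 190 mm) begins 47 mm behind the grasp point.
Start: joints at [-0.146, 0.342, 1.524, -0, 1.275, -0.146], TCP at [525.019, 0.019, 226.741] pointing down, gripper open.
Joint ranges: [-2.53, 2.53], [-0.77, 2.02], [0.04, 2.7], [-1, 4.14], [0.28, 2.66], [-3.11, 3.11]. Speed limits (rad/s): [2.57, 2.57, 3.14, 3.14, 3.14, 3.14].

## Interface

Orientations are given as [roll, pitch, yaw] about the fixed x, y, z axes, in that order (R = Rz(yaw) Ry(pitch) Rx(roll)).
In Python, from plant import monitor, optics, workorder gives the robot as it stands. The module is installed in compiled form; this text tells all that it offers.
- The arm moves only by the tool servo_tool, never from a script. Its arguments are lists of equal length, an entry for each row: "linear": the shift along the tool's x, y, z as a fraction of full scale, a list of three; "spin": the turn about the tool's z as a fraction of full scale. In form: {"linear": [[dx, dy, dz], ...], "spin": [spin, ...]}. A call has exactly 8 rows; each row shifts and turns the commanded pose from where the row before left it, along the tool's axes as they then stand; what a row does not reach is not made up. Full scale, the value 1, is 200 mm for a shift and 90 degrees for a turn. A row lasts 1/8 s, in which the tool goes at most 62.5 mm and 10.7 degrees, less where a joint would pass 70% of its speed; a pose out of reach is approached as far as the arm can. A call with a number of a shift or a turn outside -1 to 1 is refused whole. A call with a gripper value outside its range is refused whole. "hand" is the opening, from -1 (shut) to 1 (fully open), set as the call begins (left out, the last holds). The fingers move at their own pace and stop on an object; the grip force is fixed at half the most. Time passes only in rows, so rows that do not move let the fingers close, or fill a call up. It gives the time, the measured TCP pose, the force, the opening and the grip force at its end, in the units of the state.
- monitor.get_obs(): the state, without advancing time (a new reading comes with each control period).
- optics.capture(name): name is "scene" or "side" or "wrist"; returns a dict with "frame" (420x560x3 uint8, blue, green, red), "K" (3x3 intrinsics, pixels), "world_to_cam" (4x4, takes a point from world to camera coordinates). Camera axes: x right, y down, z forward; pixel columns grow to the right and rows downward; lengths in mm; the calibration is good to about 2 mm. A picture is of the moment at which its call begins. There is no depth.
- workorder.close_job(): hands the job in; it is judged then, once.
The state is a dict: "time": time; "joint_positions": joint angles; "dq": joint speeds; "tau": joint torques, N m; "tool_pos": TCP position; "tcp_rot": TCP orientation; "contact_force": force on the tool from outside, world axes, zero at the start; "moment": the same for the moment, N m; "grip_width": finger opening in mm; "finger_force": force on a finger pad.
Only numpy, scipy, OpenCV 4.12 (cv2) and the standard library are available. Lean on these libraries where they do the work, as an engineer would, in place of code of your own. Each camera call takes 0.05 s, during which the arm holds its last target. There are 200 camera calls.

## Working session

There is one attempt and no reset: what is moved stays moved. The work goes in short steps, Python scripts to look and compute and a tool call to move; the robot and the scene stay as the last step left them, time stands still between calls to the robot, and variables do not carry over. Pictures are saved under pics/ and viewed, at most 10 in all, crops included, and the job is handed in when it is done.

Besides the shell and the picture viewer there is one more tool, called as name([rows], argument=value, ...), one row to a line, values as JSON. servo_tool: Moves the arm, as the interface text tells. Shift numbers are shares of 200 mm and turn numbers shares of 90 degrees, none past 1 either way. Its arguments: {"type":"object","properties":{"linear":{"type":"array","items":{"type":"array","items":{"type":"number","minimum":-1,"maximum":1}}},"spin":{"type":"array","items":{"type":"number","minimum":-1,"maximum":1}},"hand":{"type":"number"}},"required":["linear","spin"]}

```bash
mkdir -p pics; cat > h.py <<'E'
import numpy as np, cv2
from plant import monitor, optics, workorder
def cap(n,f=None):
    c=optics.capture(n)
    if f: cv2.imwrite('pics/'+f,c['frame'])
    return c
def ray(c,uv):
    K=np.array(c['K']);T=np.array(c['world_to_cam']);R=T[:3,:3];t=T[:3,3]
    d=R.T@np.linalg.solve(K,[uv[0],uv[1],1.]);return -R.T@t,d/np.linalg.norm(d)
def onz(c,uv,z):
    o,d=ray(c,uv);return o+d*(z-o[2])/d[2]
def tri(l):
    A=np.zeros((3,3));b=np.zeros(3)
    for c,uv in l:
        o,d=ray(c,uv);P=np.eye(3)-np.outer(d,d);A+=P;b+=P@o
    x=np.linalg.solve(A,b)
    return x,[np.linalg.norm((np.eye(3)-np.outer(ray(c,u)[1],ray(c,u)[1]))@(x-ray(c,u)[0])) for c,u in l]
def proj(c,p):
    T=np.array(c['world_to_cam']);q=np.array(c['K'])@(T[:3,:3]@np.array(p)+T[:3,3]);return q[:2]/q[2]
E
python3 - <<'E'
from h import *
import pickle
d={n:cap(n,n+'0.png') for n in('scene','side','wrist')}
pickle.dump(d,open('d0.pkl','wb'))
for n in d: print(n,ray(d[n],(280,210)))
o=monitor.get_obs();print(o['time'],o['tool_pos'],o['tcp_rot'],o['grip_width'])
E
```

```text
scene (array([ -65.75530858,  710.25607721, 1285.92054851]), array([ 0.39081686, -0.4898835 , -0.77927937]))
side (array([ -25.09167878, -939.05289631,  730.62830249]), array([ 0.44626746,  0.75743048, -0.47659671]))
wrist (array([525.319459  ,  80.31226029, 385.22051812]), array([-0.00880927, -0.30841222, -0.95121202]))
0.15 [5.24711931e+02 6.28071204e-02 2.26211107e+02] [-3.14047107e+00 -1.68114602e-04  1.57078610e+00] 91.91344789356934
```

View pics/scene0.png

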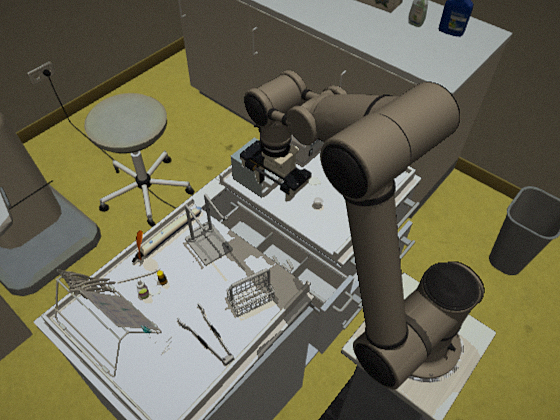

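View pics/side0.png

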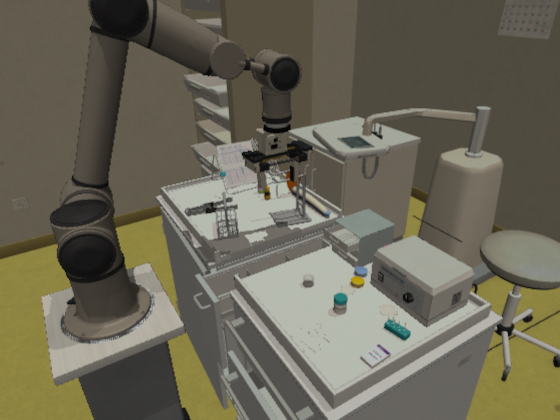

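View pics/wrist0.png

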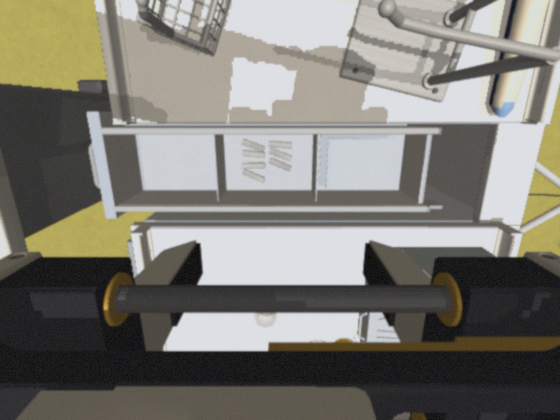

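The scene view shows the stand at about (207,240), the basket at (250,290), the tongs at (205,335) and the primer at (162,277). The side view shows the dish at (309,281), the jar at (340,303) and the bur stand at (398,328). The wrist view shows only the edge of the basket and stand. I'll get rough positions first.

```bash
python3 - <<'E'
from h import *
import pickle
d=pickle.load(open('d0.pkl','rb'));s,i=d['scene'],d['side'];np.set_printoptions(precision=0,suppress=True)
for n,u in dict(stand=(207,250),basket=(250,300),tongsrear=(228,358),jawsL=(180,320),jawsR=(202,307),primer=(160,282),dish=(317,205)).items(): print(n,onz(s,u,0))
for n,u in dict(stand=(293,217),basket=(230,232),dish=(309,283),jar=(340,308),bur=(397,330)).items(): print('side',n,onz(i,u,0))
print(d['wrist']['K'],d['scene']['K'][0,0]);print(d['wrist']['world_to_cam'])
a=cv2.resize(s['frame'][190:370,100:340],None,fx=2.5,fy=2.5,interpolation=2)[:, :600]
b=cv2.resize(i['frame'][170:250,170:340],None,fx=3.5,fy=3.5,interpolation=2)
E
```

```text
stand [648. 169.   0.]
basket [432. 212.   0.]
tongsrear [360. 378.   0.]
jawsL [538. 385.   0.]
jawsR [520. 317.   0.]
primer [671. 339.   0.]
dish [ 500. -194.    0.]
side stand [671. 151.   0.]
side basket [434. 181.   0.]
side dish [ 504. -192.    0.]
side jar [ 514. -319.    0.]
side bur [ 581. -454.    0.]
[[307.   0. 282.]
 [  0. 307. 205.]
 [  0.   0.   1.]] 503.7596884685129
[[   1.   -0.   -0. -525.]
 [  -0.   -1.    0.  -36.]
 [  -0.   -0.   -1.  392.]
 [   0.    0.    0.    1.]]
```

servo_tool([
  [0.2, 0, -0.1],
  [0.2, 0, -0.1],
  [0.2, 0, -0.1],
  [0.2, 0, -0.1],
  [0.2, 0, -0.1],
  [0.2, 0, 0],
  [0, 0, 0],
  [0, 0, 0],
], spin=[0, 0, 0, 0, 0, 0, 0, 0])

```text
time: 1.15
tool_pos: [524.8, 239.6, 326.2]
tcp_rot: [-3.141, 0.001, 1.571]
contact_force: [-0.3, 0.2, 0.5]
grip_width: 91.7
finger_force: 0.0
```

```bash
python3 - <<'E'
from h import *
import pickle
c=cap('wrist','w1.png');pickle.dump(c,open('w1.pkl','wb'));o=monitor.get_obs();print(o['time'],o['tool_pos'],o['tcp_rot'])
s=cap('scene');i=cap('side');pickle.dump((s,i),open('si1.pkl','wb'))
E
```

```text
1.2 [524.95915067 239.20745726 326.35876057] [-3.14086291e+00  6.94276971e-04  1.57019240e+00]
```

View pics/w1.png

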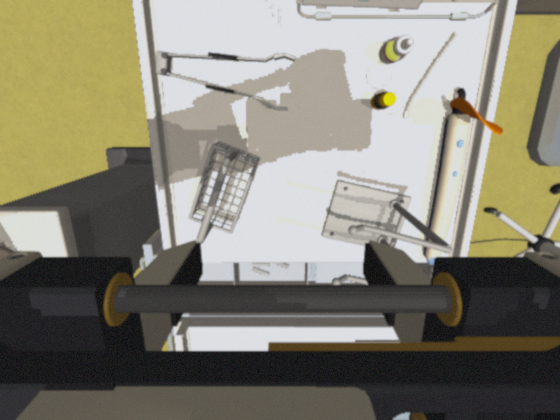

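The wrist view shows the tongs with their rear at (163,63) and jaws at (270,55) and (278,105). The basket is at (225,185), the stand base at (365,215) with its posts on the +x side, and the primer at (385,100). I'll take a second wrist view from further back for stereo.

servo_tool([
  [-0.2, 0, 0],
  [-0.2, 0, 0],
  [-0.1, 0, 0],
  [0, 0, 0],
  [0, 0, 0],
  [0, 0, 0],
  [0, 0, 0],
  [0, 0, 0],
], spin=[0, 0, 0, 0, 0, 0, 0, 0])

```text
time: 2.3
tool_pos: [525.0, 140.5, 326.7]
tcp_rot: [3.142, -0.0, 1.571]
contact_force: [0.6, 0.0, 0.6]
grip_width: 91.8
finger_force: 0.0
```

```bash
python3 - <<'E'
from h import *
import pickle
c=cap('wrist','w2.png');pickle.dump(c,open('w2.pkl','wb'))
a=pickle.load(open('w1.pkl','rb'))
r=lambda f,y0,y1,x0,x1,k:cv2.resize(f['frame'][y0:y1,x0:x1],None,fx=k,fy=k,interpolation=cv2.INTER_CUBIC)
A=r(a,130,255,180,460,2.85);B=r(c,60,190,180,460,2.85)
im=np.vstack([A[:,:798],B[:,:798]])
im=cv2.resize(im,None,fx=600/im.shape[0],fy=600/im.shape[0]) if im.shape[0]>600 else im
print(A.shape,B.shape,im.shape);cv2.imwrite('pics/cmp.png',im)
E
```

```text
(356, 798, 3) (370, 798, 3) (600, 660, 3)
```

View pics/cmp.png

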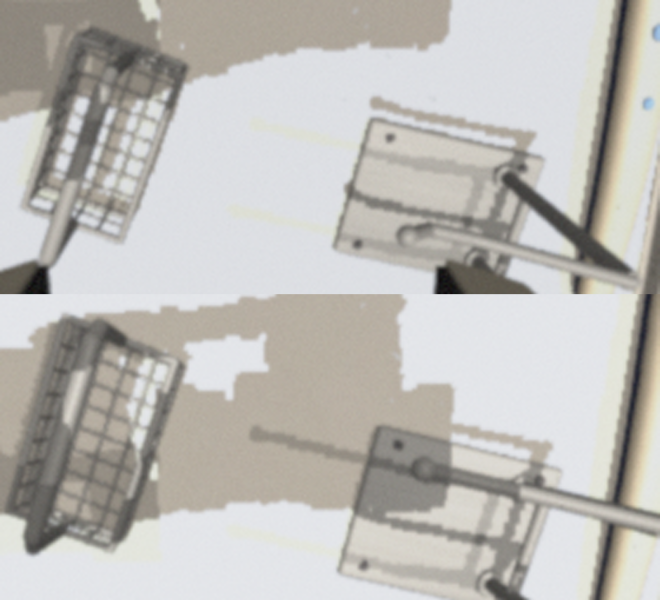

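The composite shows the +y prong tip at (407,235) in the upper crop and (424,468) in the lower. The basket bar runs from (128,55) to (48,262) in the upper crop and from (103,332) to (38,540) in the lower. The base plate corners are clear in both, so I'll triangulate.

```bash
python3 - <<'E'
from h import *
import pickle
np.set_printoptions(precision=1,suppress=True)
a=pickle.load(open('w1.pkl','rb'));c=pickle.load(open('w2.pkl','rb'))
k=2.355
A=lambda p:(180+p[0]/k,130+p[1]/k); B=lambda p:(180+p[0]/k,60+(p[1]-294.2)/k)
for n,p,q in [('prongtip',(407,235),(424,468)),('c1',(372,119),(378,425)),('c2',(545,157),(562,470)),('c3',(335,247),(340,573)),('post+ base',(507,172),(532,487)),('bar up',(128,55),(105,332)),('bar low',(48,262),(35,543)),('bk TL',(83,30),(68,318)),('bk TR',(187,68),(183,358)),('bk BR',(123,242),(115,550))]:
    print(n,*tri([(a,A(p)),(c,B(q))]))
E
```

```text
prongtip [599.9 199.5 182.5] [np.float64(0.32900978315830604), np.float64(0.32900978315823903)]
c1 [612.7 213.9   8.2] [np.float64(0.4586409301285192), np.float64(0.45864093012855306)]
c2 [735.4 185.6   1.8] [np.float64(0.17699310506793386), np.float64(0.1769931050676969)]
c3 [593.7 115.7  -4.7] [np.float64(0.11045706108294535), np.float64(0.11045706108314383)]
post+ base [712.3 175.3   5.4] [np.float64(2.987206599242349), np.float64(2.9872065992423087)]
bar up [455.4 263.4  61. ] [np.float64(3.806602670633812), np.float64(3.8066026706338)]
bar low [419.  157.3 116.2] [np.float64(0.65716204393119), np.float64(0.6571620439311296)]
bk TL [425.  274.5  24.3] [np.float64(1.0590678279305519), np.float64(1.0590678279306753)]
bk TR [491.4 251.9  32.6] [np.float64(0.09183002311433558), np.float64(0.09183002311428694)]
bk BR [448.5 141.3  48.3] [np.float64(0.11793662301075564), np.float64(0.11793662301079089)]
```

```bash
python3 - <<'E'
from h import *
import pickle
np.set_printoptions(precision=1,suppress=True)
a=pickle.load(open('w1.pkl','rb'));c=pickle.load(open('w2.pkl','rb'))
k=2.355
fa=lambda u:(np.array(u)-[180,130])*k; fb=lambda u:(np.array(u)-[180,60])*k+[0,294.2]
O=np.array([437.5,210]);t=np.radians(-21.2);R=np.array([[np.cos(t),-np.sin(t)],[np.sin(t),np.cos(t)]])
for p in [(0,-58,115),(0,0,115),(0,58,115),(-35,60,45),(35,60,45),(35,-60,45),(-35,-60,45)]:
    w=np.r_[O+R@np.array(p[:2]),p[2]];print(p,fa(proj(a,w)),fb(proj(c,w)))
O=np.array([618,161.5]);t=np.radians(-12);R=np.array([[np.cos(t),-np.sin(t)],[np.sin(t),np.cos(t)]])
for p in [(-24,32,184),(-24,-32,184),(85,32,8),(85,-32,8),(-16,50,8),(110,50,8),(-16,-50,8)]:
    w=np.r_[O+R@np.array(p[:2]),p[2]];print(p,fa(proj(a,w)),fb(proj(c,w)))
# profile of bar in both: dark bar columns on rows
for f,n in((a,'w1'),(c,'w2')):
  T=cv2.cvtColor(f['frame'],cv2.COLOR_BGR2GRAY)
E
```

```text
(0, -58, 115) [ 45.5 263.2] [ 29.7 545.2]
(0, 0, 115) [ 76.7 169.9] [ 62.8 436.5]
(0, 58, 115) [110.6  68.5] [ 99.  317.6]
(-35, 60, 45) [76.2 26.6] [ 63.8 305.3]
(35, 60, 45) [186.3  68.8] [181.8 353.8]
(35, -60, 45) [123.8 239.9] [115.5 548.9]
(-35, -60, 45) [ 20.5 203.4] [  5.3 507.3]
(-24, 32, 184) [411.  239.9] [426.7 472.6]
(-24, -32, 184) [373.7 363.1] [385.1 620.4]
(85, 32, 8) [506.4 174. ] [521.8 487.2]
(85, -32, 8) [478.3 257.9] [491.5 581.5]
(-16, 50, 8) [371.3 119.2] [378.7 425.3]
(110, 50, 8) [549.6 156.6] [567.7 467.6]
(-16, -50, 8) [334.9 253.5] [339.7 576.6]
```

servo_tool([
  [0.1142, -0.1442, 0],
  [0.1142, -0.1442, 0],
  [0.1142, -0.1442, 0],
  [0, 0, 0],
  [0, 0, 0],
  [0, 0, 0.25],
  [0, 0, 0.25],
  [0, 0, 0.2],
], spin=[0, 0, 0, 0.118, 0.118, 0, 0, 0])

```text
time: 3.35
tool_pos: [438.0, 208.5, 185.1]
tcp_rot: [-3.141, 0.0, 1.2]
contact_force: [0.4, -0.1, -0.9]
grip_width: 91.7
finger_force: 0.0
```

```bash
python3 - <<'E'
from h import *
cap('wrist','w3.png')
o=monitor.get_obs();print(o['tool_pos'],o['tcp_rot'])
E
```

```text
[435.39774108 207.63483026 180.45371817] [-3.13439653  0.00565059  1.2001327 ]
```

View pics/w3.png

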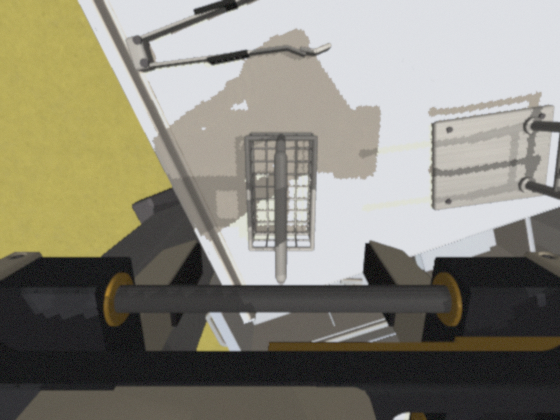

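The bar sits vertically at column 280, centred between the fingers. Descending to grasp it.

servo_tool([
  [0, 0, 0.15],
  [0, 0, 0.15],
  [0, 0, 0.15],
  [0, 0, 0],
  [0, 0, 0],
  [0, 0, 0],
  [0, 0, 0],
  [0, 0, 0],
], spin=[0, 0, 0, 0, 0, 0, 0, 0])

```text
time: 4.4
tool_pos: [438.7, 208.6, 97.2]
tcp_rot: [3.141, -0.001, 1.2]
contact_force: [0.3, 0.4, -0.0]
grip_width: 91.9
finger_force: 0.0
```

servo_tool([
  [0, 0, 0],
  [0, 0, 0],
  [0, 0, 0],
  [0, 0, 0],
  [0, 0, 0],
  [0, 0, 0],
  [0, 0, 0],
  [0, 0, 0],
], spin=[0, 0, 0, 0, 0, 0, 0, 0], hand=-1)

```text
time: 5.4
tool_pos: [438.5, 208.5, 96.7]
tcp_rot: [3.142, 0.0, 1.2]
contact_force: [0.6, 0.0, 0.4]
grip_width: 16.4
finger_force: 0.0
```

servo_tool([
  [0, 0, 0],
  [0, 0, 0],
  [0, 0, 0],
  [0, 0, -0.075],
  [0, 0, -0.2],
  [0, 0, -0.2],
  [0, 0, 0],
  [0, 0, 0],
], spin=[0, 0, 0, 0, 0, 0, -0.103, 0])

```text
time: 6.4
tool_pos: [438.4, 208.5, 191.8]
tcp_rot: [3.141, -0.0, 1.361]
contact_force: [0.1, 0.3, -1.3]
grip_width: 8.8
finger_force: 30.0
```

```bash
python3 - <<'E'
from h import *
import pickle
np.set_printoptions(precision=1,suppress=True)
c=cap('wrist');s=cap('side');pickle.dump((c,s),open('w4.pkl','wb'))
cv2.imwrite('pics/w4.png',np.hstack([cv2.resize(c['frame'],(480,360)),cv2.resize(s['frame'][120:260,170:340],(320,264))] if 0 else [cv2.resize(c['frame'],(440,330)),cv2.resize(s['frame'][120:270,170:333],(358,330))]))
o=monitor.get_obs();print(o['tool_pos'],o['tcp_rot'],o['grip_width'],o['finger_force'],o['contact_force'])
E
```

```text
[438.1 208.4 191.1] [-3.1  0.   1.4] 8.85978861557295 29.999675452709198 [-0.3 -0.4 -2. ]
```

View pics/w4.png

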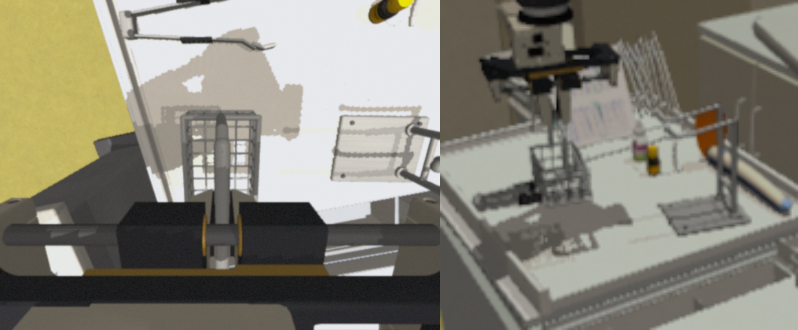

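The basket is held level and lifted clear. I'll carry it over the hook along the stand's +x.

servo_tool([
  [-0.04, 0.05, 0],
  [0, 0.1, 0],
  [0, 0.15, 0],
  [0, 0.15, 0],
  [0, 0.15, 0],
  [0, 0.1, 0],
  [0, 0, 0],
  [0, 0, 0],
], spin=[0, 0, 0, 0, 0, 0, 0, 0])

```text
time: 7.5
tool_pos: [573.1, 171.4, 191.1]
tcp_rot: [-3.14, 0.001, 1.361]
contact_force: [-0.8, -0.4, -1.4]
grip_width: 8.7
finger_force: 30.0
```

```bash
python3 - <<'E'
from h import *
np.set_printoptions(precision=1,suppress=True)
c=cap('scene');s=cap('side');w=cap('wrist')
O=np.array([617.,162.5]);t=np.radians(-12);R=np.array([[np.cos(t),-np.sin(t)],[np.sin(t),np.cos(t)]])
for p in [(0,32,169),(0,-32,169),(-24,32,184),(-24,-32,184),(85,32,177),(85,-32,177)]:
  q=np.r_[O+R@np.array(p[:2]),p[2]]; print(p,proj(c,q),proj(s,q))
cv2.imwrite('pics/w5.png',np.hstack([cv2.resize(c['frame'][170:270,140:250],(440,400)),cv2.resize(s['frame'][130:240,250:350],(360,400))]))
o=monitor.get_obs();print(o['tool_pos'],o['tcp_rot'],o['contact_force'])
d=o['tool_pos'][:2]-O;print(R.T@d)
E
```

```text
(0, 32, 169) [201.2 225.8] [274.5 172.9]
(0, -32, 169) [220.4 214.8] [280.6 180. ]
(-24, 32, 184) [205.3 228.1] [267.7 169.9]
(-24, -32, 184) [224.9 216.9] [273.6 177. ]
(85, 32, 177) [184.7 205. ] [297.5 167.2]
(85, -32, 177) [203.8 194.7] [304.4 174. ]
[573.2 171.8 191.9] [-3.1  0.   1.4] [-0.3 -0.2 -1.1]
[-44.8   0. ]
```

View pics/w5.png

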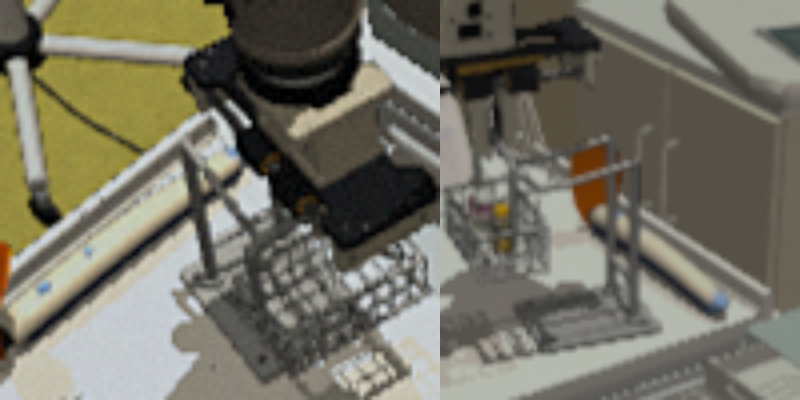

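The bar is in front of the tips at the right height, and the prong tips match their predicted positions. Advance over the dip and lower.

servo_tool([
  [0, 0.1, 0],
  [0, 0.125, 0],
  [0, 0, 0],
  [0, 0, 0.04],
  [0, 0, 0.04],
  [0, 0, 0.04],
  [0, 0, 0.04],
  [0, 0, 0],
], spin=[0, 0, 0, 0, 0, 0, 0, 0])

```text
time: 8.65
tool_pos: [617.3, 162.3, 158.7]
tcp_rot: [-3.14, 0.001, 1.362]
contact_force: [0.3, 0.6, -1.4]
grip_width: 9.1
finger_force: 30.0
```

servo_tool([
  [0, 0, 0.01],
  [0, 0, 0.005],
  [0, 0, 0],
  [0, 0, 0.005],
  [0, 0, 0],
  [0, 0, 0],
  [0, 0, 0],
  [0, 0, 0],
], spin=[0, 0, 0, 0, 0, 0, 0, 0])

```text
time: 9.65
tool_pos: [617.8, 162.3, 155.8]
tcp_rot: [3.141, -0.0, 1.362]
contact_force: [0.1, -0.3, -1.2]
grip_width: 8.8
finger_force: 30.0
```

servo_tool([
  [0, 0, 0.01],
  [0, 0, 0],
  [0, 0, 0.005],
  [0, 0, 0],
  [0, 0, 0],
  [0, 0, 0],
  [0, 0, 0],
  [0, 0, 0],
], spin=[0, 0, 0, 0, 0, 0, 0, 0])

```text
time: 10.65
tool_pos: [618.1, 162.4, 154.1]
tcp_rot: [3.14, -0.001, 1.362]
contact_force: [-3.1, -0.7, 7.8]
grip_width: 9.0
finger_force: 30.0
```

Contact at 7.8 N upward. Releasing.

servo_tool([
  [0, 0, 0],
  [0, 0, 0],
  [0, 0, 0],
  [0, 0, 0],
  [0, 0, 0],
  [0, 0, -0.1],
  [0, 0, -0.2],
  [0, 0, -0.25],
], spin=[0, 0, 0, 0, 0, 0, 0, 0], hand=0)

```text
time: 11.65
tool_pos: [617.3, 162.2, 262.9]
tcp_rot: [-3.139, 0.001, 1.362]
contact_force: [1.3, 0.3, 0.9]
grip_width: 45.9
finger_force: 0.0
```

```bash
python3 - <<'E'
from h import *
import pickle
np.set_printoptions(precision=1,suppress=True)
c=cap('scene');s=cap('side');w=cap('wrist')
pickle.dump((c,s,w),open('d6.pkl','wb'))
A=np.hstack([cv2.resize(c['frame'][170:270,140:250],(330,300)),cv2.resize(s['frame'][130:240,250:350],(270,300))])
B=np.hstack([cv2.resize(w['frame'][0:270],(600,289))])
cv2.imwrite('pics/w6.png',np.vstack([A,B]))
o=monitor.get_obs();print(o['tool_pos'],o['tcp_rot'],o['contact_force'],o['grip_width'])
E
```

```text
[619.1 162.6 266.1] [ 3.1 -0.   1.4] [-2.2  0.3 -1.3] 46.00770735617454
```

View pics/w6.png

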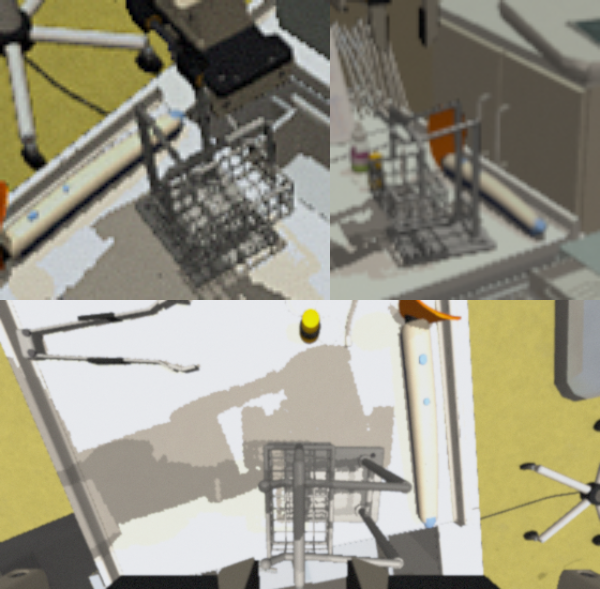

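The basket hangs freely on both prongs with the bar in the dip, and the gripper is clear. The tongs' sleeves are visible at crop (100,317) and (122,360). I'll measure the sleeves in two wrist views by their dark colour.

```bash
python3 - <<'E'
from h import *
import pickle
np.set_printoptions(precision=1,suppress=True)
w1=pickle.load(open('w1.pkl','rb'));w2=pickle.load(open('w2.pkl','rb'));c,s,w6=pickle.load(open('d6.pkl','rb'))
def blobs(f,roi,th):
    y0,y1,x0,x1=roi;g=cv2.cvtColor(f['frame'],cv2.COLOR_BGR2GRAY)[y0:y1,x0:x1]
    n,l,st,ce=cv2.connectedComponentsWithStats((g<th).astype(np.uint8))
    return [(st[k,4],st[k,:4]+[x0,y0,0,0],ce[k]+[x0,y0]) for k in range(1,n) if st[k,4]>15]
for n,f,r in(('w1',w1,(30,125,155,300)),('w6',w6,(0,80,25,200)),('w2',w2,(0,60,155,300))):
  for th in(45,65):
    for b in blobs(f,r,th): print(n,th,*b,onz(f,b[2],12)[:2])
E
```

```text
w1 65 67 [209  54  27   6] [223.6  56.2] [442.9 392.7]
w1 65 48 [207  86  26   7] [221.2  89. ] [437.  349.6]
w6 45 41 [95 15 16  5] [103.1  17. ] [454.1 390.1]
w6 65 148 [74 13 39  7] [95.1 16.1] [445.2 392.9]
w6 65 122 [83 55 36  4] [99.7 56.5] [434.1 350.6]
w2 45 33 [216  10  15   6] [222.2  12.7] [444.2 347.4]
w2 65 128 [200   6  31  10] [215.1  10.4] [434.7 350.2]
```

servo_tool([
  [0.167, -0.217, 0],
  [0.167, -0.217, 0],
  [0.167, -0.217, 0],
  [0.167, -0.217, 0],
  [0.167, -0.217, 0],
  [0, 0, 0],
  [0, 0, 0],
  [0, 0, 0],
], spin=[0, 0, 0, 0, 0, 0.11, 0.11, 0.11], hand=1)

```text
time: 12.8
tool_pos: [439.4, 370.6, 261.2]
tcp_rot: [-3.141, 0.002, 0.838]
contact_force: [-0.3, 0.2, -0.0]
grip_width: 91.6
finger_force: 0.0
```

servo_tool([
  [0, 0, 0],
  [0, 0, 0],
  [0, 0, 0],
  [0, 0, 0],
  [0, 0, 0],
  [0, 0, 0],
  [0, 0, 0.15],
  [0, 0, 0.15],
], spin=[0.11, 0.11, 0.11, 0.11, 0.11, 0.11, 0, 0])

```text
time: 13.8
tool_pos: [439.6, 370.4, 200.8]
tcp_rot: [3.141, 0.001, -0.193]
contact_force: [-1.2, 0.5, -0.1]
grip_width: 92.1
finger_force: 0.0
```

```bash
python3 - <<'E'
from h import *
import pickle
np.set_printoptions(precision=2,suppress=True)
o=monitor.get_obs();print(o['tool_pos'],o['tcp_rot'],o['joint_positions'])
w=cap('wrist','w7.png');pickle.dump(w,open('w7.pkl','wb'))
g=cv2.cvtColor(w['frame'],cv2.COLOR_BGR2GRAY)
print('tcp px',proj(w,o['tool_pos']),'grip px exp',proj(w,(440,371,10)))
for p in [(440,393,10),(435,350,10),(523,355,10)]: print(p,proj(w,p))
cv2.imwrite('pics/w7b.png',w['frame'])
n,l,st,ce=cv2.connectedComponentsWithStats((g<60).astype(np.uint8))
for k in range(1,n):
  if st[k,4]>40: print(st[k],ce[k])
E
```

```text
[439.65 370.36 200.81] [ 3.14  0.   -0.19] [ 0.57  0.45  1.42 -0.    1.27  2.33]
tcp px [283.59 257.47] grip px exp [282.3  182.31]
(440, 393, 10) [263.82 185.86]
(435, 350, 10) [300.82 183.03]
(523, 355, 10) [282.02 106.01]
[299 167   5  34 112] [300.94 183.99]
[261 169   6  33 115] [263.64 184.17]
[    0   242   560   178 56677] [293.2  338.57]
[185 304  43   7 116] [206.71 308.62]
[229 304  71   7 194] [262.65 308.63]
[299 305  35   6  76] [317.29 308.72]
[334 304  29   7  77] [347.65 308.53]
```

```bash
python3 - <<'E'
from h import *
import pickle
np.set_printoptions(precision=1,suppress=True)
w=pickle.load(open('w7.pkl','rb'));w1=pickle.load(open('w1.pkl','rb'));g=cv2.cvtColor(w['frame'],cv2.COLOR_BGR2GRAY)
L,R_=(263.64,184.17),(300.94,183.99)
a=[(443.0,392.7)]
print('tri', tri([(w1,(223.6,56.2)),(w,L)]),tri([(w1,(221.2,89.0)),(w,R_)]))
for z in(10,15): print(onz(w,L,z),onz(w,R_,z))
for r in range(80,262,8):
    row=g[r,235:330];print(r,[int(x)+235 for x in np.where(row<140)[0]])
E
```

```text
tri (array([443.8, 391.9,  18. ]), [np.float64(0.09183155206516397), np.float64(0.09183155206513588)]) (array([438.1, 349.6,  23.5]), [np.float64(1.1818000134524023), np.float64(1.181800013452352)])
[442.  392.8  10. ] [433.8 350.1  10. ]
[443.1 392.2  15. ] [435.1 350.1  15. ]
80 []
88 []
96 [248, 249, 307, 308, 309, 310]
104 [242, 243, 244, 245, 246, 247, 248, 249, 309, 310, 311]
112 [243, 244, 245, 246, 247, 248, 249, 250, 251, 307, 308, 309]
120 [245, 246, 247, 248, 249, 250, 251, 252, 253, 254, 306, 307]
128 [249, 250, 251, 252, 253, 254, 255, 256, 257, 302, 303, 304, 305]
136 [254, 255, 256, 257, 258, 259, 260, 301, 302, 303, 304, 305, 306]
144 [256, 257, 258, 259, 260, 261, 300, 301, 302, 303, 304, 305]
152 [257, 258, 259, 260, 261, 262, 299, 300, 301, 302, 303, 304]
160 [258, 259, 260, 261, 262, 263, 264, 299, 300, 301, 302, 303, 304]
168 [259, 260, 261, 262, 263, 264, 265, 298, 299, 300, 301, 302, 303, 304, 305]
176 [259, 260, 261, 262, 263, 264, 265, 298, 299, 300, 301, 302, 303, 304]
184 [260, 261, 262, 263, 264, 265, 266, 267, 268, 297, 298, 299, 300, 301, 302, 303, 304, 
[... 1114 characters left out ...]
 273, 274, 275, 276, 277, 278, 279, 280, 281, 282, 283, 284, 285, 286, 287, 288, 289, 290, 291, 292, 293, 294, 295, 296, 297, 298, 299, 300, 301, 302, 303, 304, 305, 306, 307, 308, 309, 310, 311, 312, 313, 314, 315, 316, 317, 318, 319, 320, 321, 322, 323, 324, 325, 326, 327, 328, 329]
256 [248, 249, 250, 251, 252, 253, 254, 255, 256, 257, 258, 259, 260, 261, 262, 263, 264, 265, 266, 267, 268, 269, 270, 271, 272, 273, 274, 275, 276, 277, 278, 279, 280, 281, 282, 283, 284, 285, 286, 287, 288, 289, 290, 291, 292, 293, 294, 295, 296, 297, 298, 299, 300, 301, 302, 303, 304, 305, 306, 307, 308, 309, 310, 311, 312, 313, 314, 315, 316, 317, 318, 319, 320, 321, 322, 323, 324, 325, 326, 327, 328, 329]
```

```bash
python3 - <<'E'
from h import *
import pickle
np.set_printoptions(precision=2,suppress=True)
w=pickle.load(open('w7.pkl','rb'))
g=cv2.cvtColor(w['frame'],cv2.COLOR_BGR2GRAY).astype(int)
P=[]
for r in range(104,232,4):
    x=np.where(g[r,235:330]<150)[0]+235;l=x[x<282];q=x[x>282]
    if len(l)and len(q): P.append(onz(w,((l.mean()+q.mean())/2,r),14)[:2])
P=np.array(P);vx,vy,x0,y0=cv2.fitLine(P.astype(np.float32),cv2.DIST_HUBER,0,.01,.01).ravel()
print(np.degrees(np.arctan(vy/vx)),y0+(440-x0)*vy/vx)
# jaw front tip row and rear
for c in range(240,254,2): print(c,np.where(g[70:120,c]<165)[0][:3]+70, end=' ')
for c in range(304,314,2): print(c,np.where(g[70:120,c]<165)[0][:3]+70, end=' ')
for px in [(248,95),(309,95)]: print(onz(w,px,18))
print([onz(w,(L,R),15) for L,R in [(263.6,185),(300.9,184.3)]])
E
```

```text
-3.8619647 368.15933
240 [96 97 98] 242 [ 98  99 100] 244 [94 95 96] 246 [ 99 100 101] 248 [94 95 96] 250 [104 105 106] 252 [106 107 108] 304 [116 117 118] 306 [91 92 93] 308 [92 93 94] 310 [92 93 94] 312 [106 116] [540.54 387.86  18.  ]
[528.22 325.15  18.  ]
[array([442.17, 392.5 ,  15.  ]), array([434.71, 350.25,  15.  ])]
```

servo_tool([
  [0, 0, 0.2],
  [0, 0, 0.2],
  [0, 0, 0.2],
  [0, 0, 0.2],
  [0, 0, 0.1],
  [0, 0, 0.05],
  [0, 0, 0],
  [0, 0, 0],
], spin=[-0.017, 0, 0, 0, 0, 0, 0, 0])

```text
time: 14.85
tool_pos: [440.7, 371.1, 13.7]
tcp_rot: [-3.14, -0.001, -0.166]
contact_force: [0.2, 0.3, 0.4]
grip_width: 92.1
finger_force: 0.0
```

servo_tool([
  [0, 0, 0.015],
  [0, 0, 0.012],
  [0, 0, 0],
  [0, 0, 0],
  [0, 0, 0],
  [0, 0, 0],
  [0, 0, 0],
  [0, 0, 0],
], spin=[0, 0, 0, 0, 0, 0, 0, 0])

```text
time: 15.85
tool_pos: [440.2, 370.7, 7.3]
tcp_rot: [-3.142, -0.0, -0.166]
contact_force: [-0.5, -0.9, -0.5]
grip_width: 91.8
finger_force: 0.0
```

servo_tool([
  [0, 0, 0.01],
  [0, 0, 0.01],
  [0, 0, 0],
  [0, 0, 0],
  [0, 0, 0],
  [0, 0, 0],
  [0, 0, 0],
  [0, 0, 0],
], spin=[0, 0, 0, 0, 0, 0, 0, 0])

```text
time: 16.85
tool_pos: [440.2, 370.7, 3.4]
tcp_rot: [-3.142, -0.0, -0.166]
contact_force: [-0.6, -0.3, 0.6]
grip_width: 92.0
finger_force: 0.0
```

servo_tool([
  [0, 0, 0],
  [0, 0, 0],
  [0, 0, 0],
  [0, 0, 0],
  [0, 0, 0],
  [0, 0, 0],
  [0, 0, 0],
  [0, 0, 0],
], spin=[0, 0, 0, 0, 0, 0, 0, 0], hand=-0.076)

```text
time: 17.85
tool_pos: [440.5, 370.7, 3.4]
tcp_rot: [-3.141, -0.001, -0.166]
contact_force: [2.3, -0.7, -1.1]
grip_width: 42.7
finger_force: 8.4
```

servo_tool([
  [0, 0, -0.03],
  [0, 0, -0.08],
  [0, 0, -0.12],
  [0, 0, -0.15],
  [0, 0, -0.15],
  [0, 0, -0.12],
  [0, 0, 0],
  [0, 0, 0],
], spin=[0, 0, 0, 0, 0, 0, 0, 0])

```text
time: 18.85
tool_pos: [439.4, 370.5, 132.8]
tcp_rot: [3.141, 0.001, -0.166]
contact_force: [0.2, -0.0, -0.6]
grip_width: 42.3
finger_force: 7.8
```

```bash
python3 - <<'E'
from h import *
import pickle
np.set_printoptions(precision=1,suppress=True)
w=cap('wrist','w8.png');s=cap('side');c=cap('scene');pickle.dump((c,s,w),open('d8.pkl','wb'))
g=cv2.cvtColor(w['frame'],cv2.COLOR_BGR2GRAY).astype(int)
o=monitor.get_obs();print(o['tool_pos'],o['tcp_rot'],o['grip_width'],o['contact_force'])
n,l,st,ce=cv2.connectedComponentsWithStats((g<60).astype(np.uint8))
for k in range(1,n):
  if 25<st[k,4]<3000 and st[k,1]<290: print(st[k],ce[k])
t=o['tool_pos'];a=o['tcp_rot'][2];d=np.array([np.cos(a),np.sin(a)])
for off,y,z in((0,21,20),(0,-21,20),(101,0,20),(101,28,20),(101,-28,20)):
  p=np.r_[t[:2]+off*d+y*np.array([-d[1],d[0]]),t[2]-3+z];print(off,y,proj(w,p))
# side dish, jar
f=s['frame'];hsv=cv2.cvtColor(f,cv2.COLOR_BGR2HSV)
print(hsv[278:288,296:324,2])
print('scene');print(cv2.cvtColor(c['frame'],cv2.COLOR_BGR2GRAY)[194:214,306:330])
E
```

```text
[439.5 370.4 132.1] [ 3.1  0.  -0.2] 42.475653629110695 [-1.2  0.4 -0.7]
0 21 [243.5 271.8]
0 -21 [324.2 271.7]
101 0 [284.  59.]
101 28 [217.9  59.1]
101 -28 [350.1  59. ]
[[184 183 184 184 184 184 179 163 157 163 168 171 172 169 167 160 154 154
  173 184 185 184 184 183 184 184 184 185]
 [184 184 184 184 184 183 180 163 142 155 160 153 154 159 163 159 153 151
  175 183 184 184 184 184 184 184 184 184]
 [183 184 184 184 185 184 179 159 122 123 128 121 122 125 136 137 140 147
  184 184 184 183 184 184 184 184 185 184]
 [183 184 184 184 184 184 174 134 101  85  88  97  95  90  90  97 118 139
  184 183 184 184 184 183 184 183 184 184]
 [184 184 184 184 181 173 158 105  86  86  86  85  86  88  89  93 101 127
  175 184 184 184 185 185 184 184 184 184]
 [184 184 184 181 172 165 146  84  87  91  95  94  95  97  98  98  95 124
  171 184 184 183 184 184 184 184 183 184]
 [183 184 185 178 167 166 148  83  86  90  93  97  97  97  96  96  94 124
  175 184 183 184 184 184 185 184 184 184]
 [183 183 184 181 171 166 155 120  83  88  93  95  95  96  96  92 102 144
  179 184 184 184 184 184 184 184 
[... 1570 characters left out ...]
92 100  94  93  92  89  91  89  52  28  26  25  28  71  92  90  92
   84  81  82  60  28  49]
 [ 97  96  91  94  91  92  92  96  94  74  18  26  24  27  70  86  86  84
   79  90  81  45  36  52]
 [ 91  92  92  92  92  91  89  90  93  90  41  31  27  29  56  92  90  86
   83  80  63  50  34  48]
 [ 89  92  95  89  90  93  85  94  87  70  37  25  26  25  44  86  80  86
   78  78  67  45  40  54]
 [ 92  90  89  96  86  91  88  89  86  70  37  18  24  25  31  75  86  82
   79  86  76  41  34  54]
 [ 91  92  89  87  90  88  85  88  86  91  68   9  19  22  31  64  84  81
   81  76  60  40  45  52]
 [ 86  89  86  87  84  86  89  82  86  89  83  31  19  19  19  52  83  84
   81  71  51  37  47  63]]
```

```bash
python3 - <<'E'
from h import *
import pickle
c,s,w=pickle.load(open('d8.pkl','rb'));g=cv2.cvtColor(w['frame'],cv2.COLOR_BGR2GRAY).astype(int)
for r in range(30,140,6): print(r,[int(x) for x in np.where(g[r,190:380]<120)[0]+190])
E
```

```text
30 []
36 []
42 []
48 []
54 []
60 []
66 [212, 213, 214, 215, 216, 217, 218, 219, 220, 343, 344, 345, 346, 347, 348, 349, 350, 351]
72 [214, 215, 216, 217, 218, 219, 220, 221, 343, 344, 345, 346, 347, 348, 349]
78 [206, 214, 215, 216, 217, 218, 219, 220, 221, 343, 344, 345, 346, 347, 348, 349, 350]
84 [210, 211, 212, 213, 214, 215, 216, 217, 218, 219, 220, 221, 344, 345, 346, 347, 348, 349, 350]
90 [204, 205, 206, 207, 209, 210, 211, 212, 213, 214, 215, 216, 217, 218, 219, 220, 345, 346, 347, 348, 349, 350, 351]
96 [209, 210, 211, 212, 213, 214, 215, 216, 217, 218, 219, 345, 346, 347, 348, 349, 350, 351]
102 [203, 204, 206, 207, 208, 209, 210, 211, 212, 213, 214, 215, 216, 217, 218, 219, 345, 346, 347, 348, 349, 350, 351, 352]
108 [203, 204, 205, 206, 207, 208, 209, 210, 211, 212, 213, 214, 215, 216, 217, 218, 219, 220, 221, 222, 343, 344, 345, 346, 347, 348, 349, 350, 351, 352]
114 [205, 206, 207, 208, 209, 210, 211, 212, 213, 214, 215, 216, 217, 218, 219, 220, 221, 222, 223, 224, 340, 341, 342, 343, 344, 345, 346, 347, 348, 349, 350]
120 [207, 208, 209, 210, 212, 214, 215, 216, 217, 218, 219, 220, 221, 222, 223, 224, 225, 226, 227, 338, 339, 340, 341, 342, 343, 344, 345, 346, 347]
126 [210, 211, 212, 213, 214, 215, 216, 217, 218, 219, 220, 221, 222, 223, 224, 225, 226, 227, 228, 229, 335, 336, 337, 338, 339, 340, 341, 342, 343, 344]
132 [209, 210, 211, 212, 213, 214, 219, 220, 221, 222, 223, 224, 225, 226, 227, 228, 229, 230, 231, 334, 335, 336, 337, 338, 339, 340, 341, 342]
138 [211, 212, 213, 214, 215, 216, 217, 218, 220, 221, 222, 223, 224, 225, 226, 227, 228, 336, 337, 338, 339]
```

servo_tool([
  [0, 0.08, 0],
  [0, 0.15, 0],
  [0, 0.2, 0],
  [0, 0.2, 0],
  [0, 0.2, 0],
  [0, 0.2, 0],
  [0, 0.2, 0],
  [0, 0.2, 0],
], spin=[0, 0, 0, 0, 0, 0, 0, 0])

```text
time: 20.0
tool_pos: [391.6, 86.9, 133.1]
tcp_rot: [3.141, 0.0, -0.167]
contact_force: [0.9, 0.3, -0.3]
grip_width: 42.3
finger_force: 7.8
```

servo_tool([
  [0.05, 0.2, 0],
  [0.1, 0.2, 0],
  [0.1, 0.2, 0],
  [0.1, 0.2, 0],
  [0, 0.2, 0],
  [0, 0.15, 0],
  [0, 0.13, 0],
  [0, 0, 0],
], spin=[0, 0, 0, 0, 0, 0, 0, 0])

```text
time: 21.0
tool_pos: [418.3, -176.8, 133.0]
tcp_rot: [-3.142, 0.001, -0.17]
contact_force: [0.3, -0.3, -1.3]
grip_width: 42.4
finger_force: 7.8
```

```bash
python3 - <<'E'
from h import *
import pickle
np.set_printoptions(precision=1,suppress=True)
w=cap('wrist','w9.png');s=cap('side','s9.png');pickle.dump((w,s),open('d9.pkl','wb'))
o=monitor.get_obs();print(o['time'],o['tool_pos'],o['tcp_rot'],o['grip_width'],o['contact_force'])
t=o['tool_pos'];a=o['tcp_rot'][2];d=np.array([np.cos(a),np.sin(a)])
print('jaws px',proj(w,np.r_[t[:2]+85*d,t[2]+10]),'dish exp',proj(w,(502,-193,12)),proj(w,(502,-193,0)))
A=w['frame'][0:290,100:460];B=cv2.resize(s['frame'][240:350,280:440],(400,275))
im=np.zeros((580,792,3),np.uint8);im[:,:720]=cv2.resize(A,(720,580));cv2.imwrite('pics/v10.png',im)
E
```

```text
21.1 [ 418.6 -175.1  133.1] [-3.1  0.  -0.2] 42.674728843127504 [-0.2  0.1 -1.4]
jaws px [279.5  99.6] dish exp [285.3 104.4] [285.2 104.7]
```

View pics/v10.png

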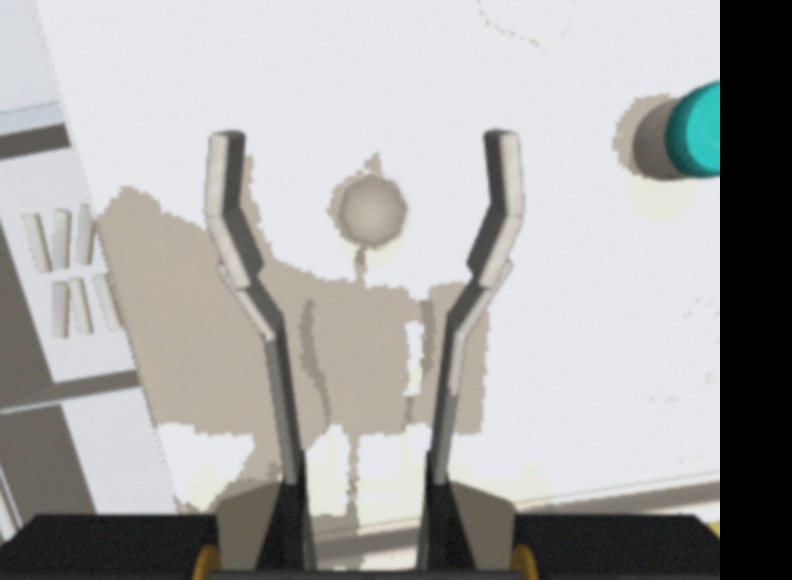

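The picture shows the dish at crop (372,211), the jaws open on either side with their V apexes at (222,213) and (507,213), and the teal jar far to the right at (700,130). Next I'll work out the offset.

```bash
python3 - <<'E'
from h import *
import pickle
np.set_printoptions(precision=1,suppress=True)
w,s=pickle.load(open('d9.pkl','rb'));d0=pickle.load(open('d0.pkl','rb'))
D=(286,105.5)
top=onz(w,D,25);bot=onz(w,D,0);print(top,bot)
print(tri([(w,D),(d0['side'],(308.5,280.5)),(d0['scene'],(317,203))]))
J=onz(w,(282.3,107),147);print('jaws',J)
for q in [(203.5,106.5),(361.5,106.5)]: print(onz(w,q,147))
o=monitor.get_obs();t=o['tool_pos'];a=o['tcp_rot'][2];print(t,a)
ex=np.array([np.cos(a),np.sin(a)]);ey=np.array([np.sin(a),-np.cos(a)])
for X in(top,):
  for Jx in (J[:2],t[:2]+85*ex): print('need tool x,y',(X[:2]-Jx)@ex,(X[:2]-Jx)@ey)
E
```

```text
[ 500.9 -193.3   25. ] [ 501.2 -193.6    0. ]
(array([ 501. , -193.5,   11.1]), [np.float64(0.07622960542537423), np.float64(0.45823426732730643), np.float64(0.4948395581691916)])
jaws [ 499.  -189.9  147. ]
[ 505.2 -155.1  147. ]
[ 493.2 -225.   147. ]
[ 418.6 -175.1  133.1] -0.16758764965487982
need tool x,y 2.411934620460984 2.960573323127663
need tool x,y -0.8593735994602998 4.220819373030649
```

servo_tool([
  [0.005, 0.012, 0],
  [0, 0, 0.1],
  [0, 0, 0.15],
  [0, 0, 0.1],
  [0, 0, 0],
  [0, 0, 0],
  [0, 0, 0],
  [0, 0, 0],
], spin=[0, 0, 0, 0, 0, 0, 0, 0])

```text
time: 22.1
tool_pos: [420.3, -178.1, 64.0]
tcp_rot: [3.141, -0.001, -0.166]
contact_force: [0.5, 0.4, -1.2]
grip_width: 42.5
finger_force: 7.8
```

```bash
python3 - <<'E'
from h import *
import pickle
np.set_printoptions(precision=1,suppress=True)
w=cap('wrist','w11.png');g=cv2.cvtColor(w['frame'],cv2.COLOR_BGR2GRAY).astype(int)
o=monitor.get_obs();t=o['tool_pos'];print(t,o['tcp_rot'],o['grip_width'])
print('dish exp',proj(w,(501,-193.4,25)),proj(w,(501,-193.4,0)))
for r in range(60,135,5): print(r,g[r,200:366:3])
E
```

```text
[ 420.3 -178.1   63.9] [ 3.1 -0.  -0.2] 42.53150156262617
dish exp [286.2 107.5] [285.8 107.9]
60 [228 228 229 229 227 229 229 229 229 230 227 229 228 228 228 228 228 227
 227 230 229 228 230 228 229 229 228 229 229 228 229 229 229 229 229 229
 229 229 229 228 228 229 228 229 227 228 229 229 229 229 228 228 228 229
 229 228]
65 [229 229 218 203 168 140 151 204 227 229 228 228 228 228 228 228 227 229
 228 227 228 228 229 229 228 229 229 229 229 228 230 229 228 228 228 228
 228 229 229 229 227 228 229 229 229 229 228 221 145 113 127 157 199 226
 229 228]
70 [229 215 188 201 184  82  73  84 225 230 229 228 228 229 228 228 227 227
 228 229 228 228 229 229 228 228 228 229 229 228 228 228 228 227 228 228
 228 229 228 229 228 228 228 229 228 229 228 181  62  66 138 199 208 195
 228 228]
75 [227 217 186 197 170  73  68  87 175 226 228 229 228 228 229 229 228 230
 228 227 229 228 229 229 228 226 228 229 229 228 228 229 228 225 175 175
 210 230 228 228 228 227 229 229 229 229 229 213  62  65 108 191 205 186
 228 229]
80 [228 187 191 201 160  77  74 105 208 227 228 229 228 229 229 229 229 227
 
[... 1781 characters left out ...]
]
120 [227 229 194 186 204 169  89  87  89 123 223 228 228 229 228 229 228 228
 227 228 227 219 161 140 151 163 166 170 171 173 168 166 162 157 139 152
 222 228 228 228 229 228 228 229 230 225  85  74  76 105 194 203 187 227
 230 228]
125 [224 225 227 188 197 200 142  89  83  89 180 230 229 230 228 227 228 228
 230 230 229 228 218 156 143 143 148 156 159 162 162 147 141 141 156 212
 228 228 229 228 228 227 229 229 228 139  73  73  85 182 201 190 222 229
 228 228]
130 [175 172 175 156 178 203 201 107  88  87  92 173 229 228 226 225 229 229
 228 229 228 229 227 226 221 212 208 166 159 141 172 195 162 159 203 226
 228 229 229 228 227 226 229 229 213  72  75  79 157 207 204 154 217 230
 228 228]
```

servo_tool([
  [0.005, 0.0145, 0],
  [0, 0, 0.06],
  [0, 0, 0.08],
  [0, 0, 0.08],
  [0, 0, 0.04],
  [0, 0, 0],
  [0, 0, 0],
  [0, 0, 0],
], spin=[0, 0, 0, 0, 0, 0, 0, 0])

```text
time: 23.15
tool_pos: [420.4, -180.9, 11.3]
tcp_rot: [-3.142, -0.0, -0.167]
contact_force: [-0.6, 0.0, -1.4]
grip_width: 42.3
finger_force: 7.7
```

servo_tool([
  [0, 0, 0.015],
  [0, 0, 0.01],
  [0, 0, 0],
  [0, 0, 0],
  [0, 0, 0],
  [0, 0, 0],
  [0, 0, 0],
  [0, 0, 0],
], spin=[0, 0, 0, 0, 0, 0, 0, 0])

```text
time: 24.15
tool_pos: [421.1, -181.2, 7.0]
tcp_rot: [3.141, -0.002, -0.166]
contact_force: [0.2, 1.0, 6.7]
grip_width: 42.3
finger_force: 7.8
```

```bash
python3 - <<'E'
from h import *
import pickle
np.set_printoptions(precision=1,suppress=True)
w=cap('wrist','w12.png');g=cv2.cvtColor(w['frame'],cv2.COLOR_BGR2GRAY).astype(int)
o=monitor.get_obs();t=o['tool_pos'];print(t,o['tcp_rot'],o['grip_width'],o['contact_force'])
for r in range(60,145,5): print(r,g[r,200:366:3])
E
```

```text
[ 421.  -181.2    7. ] [ 3.1 -0.  -0.2] 42.38256717716409 [0.1 1.2 7. ]
60 [227 226 227 228 227 228 227 227 227 227 227 228 228 228 227 227 228 227
 228 228 227 227 228 227 227 227 226 227 227 228 227 227 227 227 227 228
 228 227 228 228 227 228 227 228 227 227 227 227 228 228 228 228 228 227
 226 226]
65 [226 227 228 227 227 227 224 227 229 228 227 227 226 227 227 228 227 227
 227 227 227 227 228 228 227 227 228 227 227 227 227 227 228 228 227 227
 227 226 226 227 228 227 226 227 228 226 228 228 225 225 227 227 227 225
 227 227]
70 [228 228 227 227 229 189 204 208 151 226 228 227 227 227 227 227 226 227
 226 228 228 229 227 224 226 226 225 225 227 227 227 228 227 226 228 227
 228 227 228 228 227 228 224 214 188 222 223 133 211 206 190 227 227 227
 227 229]
75 [226 228 227 227 226 178 208 192  80 120 226 227 227 226 228 229 227 229
 228 228 227 227 216 189 192 182 153 160 203 221 222 226 225 228 228 227
 227 228 227 227 227 227 218 174 169 210  77  87 202 207 199 228 228 228
 227 228]
80 [227 227 228 227 216 194 220 172  78  74 142 228 227 226 227 227 227 229
 227 178 188 189 170 147
[... 2224 characters left out ...]
]
130 [227 227 227 227 226 181 199 196 217 186  72 118 227 228 227 228 227 224
 173 164 138 143 157 160 163 166 165 169 165 164 159 157 149 142 147 166
 216 227 227 228 226 172 170 158  70  77 205 217 189 206 201 226 227 227
 227 228]
135 [227 228 226 226 228 228 172 157 198 188  96  76 210 228 227 227 227 225
 226 214 194 166 146 140 143 143 148 153 159 144 140 140 164 194 217 220
 224 226 228 226 227 184 169 128  60 103 185 199 198 199 227 228 227 227
 228 228]
140 [214 227 226 227 226 228 227 168 197 135  66 205 224 228 227 226 227 229
 227 224 224 222 219 216 212 177 169 157 140 171 196 216 220 223 225 225
 226 227 227 227 216 182 170 141 116  70 156 206 190 227 227 227 228 227
 226 228]
```

servo_tool([
  [0, 0, -0.01],
  [-0.007, 0, 0],
  [0, 0, 0],
  [0, 0, 0],
  [0, 0, 0],
  [0, 0, 0],
  [0, 0, 0],
  [0, 0, 0],
], spin=[0, 0, 0, 0, 0, 0, 0, 0])

```text
time: 25.2
tool_pos: [419.1, -180.7, 8.3]
tcp_rot: [-3.142, -0.0, -0.167]
contact_force: [-0.5, 0.4, -0.6]
grip_width: 42.6
finger_force: 7.6
```

servo_tool([
  [0, 0, 0],
  [0, 0, 0],
  [0, 0, 0],
  [0, 0, 0],
  [0, 0, 0],
  [0, 0, 0],
  [0, 0, 0],
  [0, 0, 0],
], spin=[0, 0, 0, 0, 0, 0, 0, 0], hand=-1)

```text
time: 26.2
tool_pos: [419.1, -180.7, 8.3]
tcp_rot: [-3.142, -0.0, -0.166]
contact_force: [-0.3, 0.6, -0.7]
grip_width: 31.0
finger_force: 29.9
```

servo_tool([
  [0, 0, -0.01],
  [0, 0, -0.03],
  [0, 0, -0.06],
  [0, 0, -0.08],
  [0, 0, -0.06],
  [0, 0, -0.02],
  [0, 0, 0],
  [0, 0, 0],
], spin=[0, 0, 0, 0, 0, 0, 0, 0])

```text
time: 27.2
tool_pos: [418.8, -180.6, 60.0]
tcp_rot: [-3.141, 0.001, -0.167]
contact_force: [0.7, 1.0, -0.9]
grip_width: 31.0
finger_force: 29.9
```

```bash
python3 - <<'E'
from h import *
import pickle
np.set_printoptions(precision=1,suppress=True)
w=cap('wrist','w13.png');g=cv2.cvtColor(w['frame'],cv2.COLOR_BGR2GRAY).astype(int)
o=monitor.get_obs();t=o['tool_pos'];print(t,o['tcp_rot'],o['grip_width'],o['contact_force'])
for r in range(55,145,5): print(r,g[r,226:340:3])
s=cap('side','s13.png');p=t+[85*.986,-85*.166,-3];print('side dish foot exp',proj(s,p),proj(s,p+[0,0,25]))
g=cv2.cvtColor(s['frame'],cv2.COLOR_BGR2GRAY);u,v=map(int,proj(s,p+[0,0,12]));print(u,v);print(g[v-22:v+22:2,u-20:u+21:2])
print('old spot',g[276:290:2,296:324:2])
E
```

```text
[ 418.8 -180.5   59.9] [-3.1  0.  -0.2] 30.916165960917315 [ 0.   0.5 -1.2]
55 [226 225 227 225 226 226 226 226 225 225 224 226 225 225 226 226 226 226
 227 226 226 226 225 226 226 225 226 226 227 226 225 225 225 226 225 226
 226 226]
60 [226 226 225 225 227 226 225 226 225 225 226 226 226 225 223 227 225 226
 227 225 225 225 226 227 226 225 226 224 226 225 225 226 227 226 226 226
 226 227]
65 [225 226 226 228 225 227 224 216 225 226 226 226 225 226 226 226 226 226
 223 225 226 225 226 226 228 226 225 225 225 225 223 217 225 225 227 226
 225 224]
70 [225 226 226 226 224 225 174 203 209 179 227 226 226 225 225 223 219 198
 175 197 216 221 223 223 223 226 226 225 224 154 208 204 218 226 225 226
 226 227]
75 [225 226 226 227 225 165 186 211 174  85 218 176 185 189 191 151 162 168
 172 167 160 149 161 176 198 216 220 225 167  91 200 206 189 226 226 226
 226 226]
80 [227 226 226 225 208 153 209 219 117  91 156 172 149 145 147 154 158 168
 173 190 179 158 155 158 167 167 169 217 112  64 170 216 198 220 225 226
 227 226]
85 [227 226 226 227 213 178 214 199  75 124 145 145 151 158 169 172 17
[... 3583 characters left out ...]
 192 192]
 [112 113 112 113 191 159 112 112 111 112 113 128 170 190 191 192 192 192
  192 191 192]
 [112 114 112 113 147 154 181 101 112 113 112 113 141 192 192 192 192 192
  191 191 191]
 [113 113 100  98 169 171 169 126 104 114 113 112 128 169 192 192 191 191
  191 191 192]]
old spot [[142 191 192 192 192 192 183 191 191 191 192 192 192 191]
 [141 192 182 159 112 113 113 128 192 191 192 192 191 191]
 [141 147 128 146 112 113 112 114 112 192 191 192 191 191]
 [116 157 170 151 104 112 113 113 112 192 192 192 191 192]
 [118 170 170 168 134 105 113 113 113 158 192 192 191 191]
 [103 136 104  86 102  91 158 159 169 192 192 192 191 191]
 [ 85 169 169 170 171 170 178 192 191 192 191 192 191 192]]
```

The dish rises with the jaws. I'll lift to the final height.

servo_tool([
  [0, 0, -0.02],
  [0, 0, -0.05],
  [0, 0, -0.08],
  [0, 0, -0.1],
  [0, 0, -0.1],
  [0, 0, -0.06],
  [0, 0, -0.03],
  [0, 0, 0],
], spin=[0, 0, 0, 0, 0, 0, 0, 0])

```text
time: 28.3
tool_pos: [419.1, -180.7, 148.4]
tcp_rot: [3.141, -0.0, -0.166]
contact_force: [0.1, -0.8, -1.4]
grip_width: 31.3
finger_force: 29.9
```

servo_tool([
  [0, 0, 0],
  [0, 0, 0],
  [0, 0, 0],
  [0, 0, 0],
  [0, 0, 0],
  [0, 0, 0],
  [0, 0, 0],
  [0, 0, 0],
], spin=[0, 0, 0, 0, 0, 0, 0, 0])

```text
time: 29.3
tool_pos: [419.1, -180.7, 148.3]
tcp_rot: [3.142, -0.0, -0.167]
contact_force: [0.3, -0.1, -0.2]
grip_width: 30.8
finger_force: 29.9
```

```bash
python3 - <<'E'
from h import *
np.set_printoptions(precision=1,suppress=True)
b=cv2.imread('pics/w13.png');w=cap('wrist','w14.png');s=cap('side','s14.png')
o=monitor.get_obs();t=o['tool_pos'];print(t,o['grip_width'],o['contact_force'],o['finger_force'])
A=b[68:138,256:310].astype(int);B=w['frame'][68:138,256:310].astype(int);print('mean abs diff in jaws',np.abs(A-B).mean())
g=cv2.cvtColor(s['frame'],cv2.COLOR_BGR2GRAY);p=t+[85*.986,-85*.166,6]
u,v=map(int,proj(s,p));print(u,v);print(g[v-20:v+20:2,u-20:u+21:2])
d=pickle=None
import pickle as P
s0=P.load(open('d0.pkl','rb'))['side']['frame'].astype(int)
for n,(y0,y1,x0,x1) in dict(jar=(288,316,330,350),bur=(318,342,382,414),primer=(183,203,260,274)).items(): print(n,np.abs(s['frame'][y0:y1,x0:x1].astype(int)-s0[y0:y1,x0:x1]).mean())
E
```

```text
[ 419.1 -180.7  148.3] 31.123320070500956 [ 0.3  0.3 -1. ] 29.93738649005536
mean abs diff in jaws 18.585449735449735
310 237
[[ 50  14  23  42 109 129  93 116 116 138 179 191 190 190 191 188 177 134
   87  96 190]
 [ 44  80  14  28  42  87  54  65 103 123 137 190 191 191 190 190 190 188
  181 167 160]
 [ 29  36  35  34  32  33  33  34  71  94 137 191 190 190 191 190 168 160
  109 109 109]
 [ 35  34  33  35  34  34  39  35  34 145 190 190 191 166 161 114 109 108
  109 108 105]
 [ 33  33  34  33  32  48  31  32  27 118 170 159 122 110 109 109 109 106
  100  96  96]
 [ 34  34  28  29  25  20  18  19  18  83 109 109 110 109 107 100  96  95
   94  99 110]
 [ 21  21  20  18  18  33  58  73  81 105 110 106 100  96  95  94  89 100
  142 109 110]
 [ 21  42  67  77  86  93  93  93  92 128 127 109  95  89 123  98 117  89
   93 108 115]
 [ 93  92  93  92  92  94  80  57  94 116 117 100  94 116 104 103 117  90
   90  90 120]
 [ 94  92  92  92  92  92  80  69  96 114 114  66  52 117 142 149 135  90
   89  89 104]
 [ 92  92  92  92  93  92  92  85  95 118 112  69 103 153 111 127 113 101
   90  85 
[... 163 characters left out ...]
 116
  152 126 111]
 [ 69  70  71  69  72  81  94  87  87  85  88  80  75  76 109 110  94  90
   97 142 111]
 [127 110  83  95 115 107  95 109  91 105 104  97 110 110 110 109 102  90
   90  86 179]
 [112 137 114 117 108 110 110 109 110 110 111 110 111 110 110 110  89 107
  163 190 191]
 [114 107 109 110 110 110 110 110 110 110 110 110 109 109 125 155 190 190
  191 190 190]
 [110 109 109 109 109 109 109 109 109 110 109 108 156 161 191 191 191 190
  190 191 190]
 [110 109 109 109 109 110 110 109 110 117 167 190 190 191 191 190 190 190
  190 190 191]
 [109 110 109 110 110 110 125 156 190 190 191 190 191 190 191 190 191 190
  191 190 190]]
jar 5.046428571428572
bur 5.125
primer 81.71071428571429
```

```bash
python3 - <<'E'
import cv2,numpy as np
a=cv2.imread('pics/w13.png',0).astype(int);b=cv2.imread('pics/w14.png',0).astype(int)
for r in range(65,145,10): print(r,a[r,240:330:6],b[r,240:330:6])
print([cv2.phaseCorrelate(cv2.Laplacian(a[65:142,245:322].astype(np.float32),5),cv2.Laplacian(b[65:142,245:322].astype(np.float32),5))])
E
```

```text
65 [223 217 225 224 225 225 226 224 225 224 225 224 225 216 225] [229 221 229 229 229 228 230 228 227 229 230 229 229 218 230]
75 [183 203  87 185 186 158 168 167 153 172 212 220  66 204 223] [229 210  86 229 225 181 171 172 170 174 217 227  73 211 227]
85 [157 214 102 146 154 169 174 174 172 171 190 169 102 203 187] [163 221 106 150 162 180 181 216 214 210 199 174 106 206 192]
95 [208 138 136 151 175 182 184 187 186 181 200 176 154 112 207] [213 145 142 154 179 191 192 225 222 218 210 180 158 112 214]
105 [201 105 145 173 181 187 191 195 193 184 212 203 163 105 207] [207 107 148 176 186 195 200 229 225 223 217 208 171 112 214]
115 [160 210 170 147 177 185 186 177 178 178 211 170 212 188 196] [166 215 202 167 218 218 194 227 223 220 216 179 218 194 198]
125 [178 217  82 197 157 200 212 214 165 160 169 163 109 222 176] [192 221  87 206 176 185 220 221 218 214 179 168 111 224 187]
135 [214 172 142 220 215 210 175 138 139 213 223 223 125 188 200] [169 173 140 223 221 187 188 172 175 219 228 228 128 193 208]
[((0.06781139187256713, 0.07177016986323537), 0.8234330794215202)]
```

```bash
python3 -c "
from plant import workorder
print(workorder.close_job())"
```

```text
the job is handed in; nothing more can be done
None
```

The job is handed in: the basket hangs freely on the twin hook, and the closed tongs hold the glass dish still, about 14 cm above the worktop; the jar and bur stand show no change, while the primer bottle was out of view at the final check, though nothing went near it.

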